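# Close the slide warmer and set its selector by clicks

### The job

The slides on the slide warmer are ready to dry: break the locked folding stay by pressing its red thumb tab down, then take the glazed hood by its bar and lower it gently until it is fully shut, without letting it drop. Then wind the round black selector knob back anticlockwise to its off stop and, counting by feel because the knob has no scale and its steps are uneven, turn it clockwise exactly four clicks and let go with the knob resting in the fourth click. Leave the things lying around the warmer where they are.

Things in the scene. Friction and masses are not known exactly. Their poses are not given: they have to be found in the camera images.
- slide_warmer: the slide warmer, fixed to the table: white case 190 mm (x) by 350 mm (y), 90 mm high, front facing -x of its frame. Origin under it at table level; the case spans x -80..+110, y -180..+170 mm. Its right third (y -180..-60) is a flat deck 92 mm high with the selector; left of that a shallow well with drying slides, covered by the hood. Its place and yaw vary
- hood_hinge (a point): middle of the hood's hinge line, which runs along the warmer's y axis at the rear edge, 96 mm above the table; it does not move with the hood
- hood (a joint): hood angle, rad: 0 standing open (78 degrees up from shut), grows as it closes, 1.36 fully shut. A grey frame 183 x 219 x 12 mm with clear pane, about 0.36 kg (varies). Cannot be lowered while the stay is locked. Once the stay is broken the stiff hinge (0.2 N m) still holds it near open, but past about 0.6 rad it falls by itself if not held
- hood_handle (a point): middle of the hood's handle, a round steel bar 10 mm thick, 92 mm long, parallel to the warmer's y, 216 mm from the hinge line in the hood's plane, 36 mm clear of the hood's edge. Hood open: topmost part, 307 mm above the table; shut: 36 mm ahead of the case at height 96 mm. Grip it across from above; it turns between the fingers as the hood goes round
- stay_tab (a point): middle of the top face of the red ribbed thumb tab (26 x 34 x 7 mm) at the knuckle of the folding stay (two flat steel links) on the warmer's left side, y +186..+220 mm in its frame, about 131 mm above the table while locked. About 4 to 9 N straight down break the knuckle; 15 to 20 mm of travel leave it folded, and it folds on down beside the case as the hood closes
- stay_knuckle (a joint): fold of the stay at its knuckle, rad: 0 locked (just past dead centre, against its stop), 0.11 at dead centre, 0.4 or more when well broken, about 2.06 with the hood shut; it stays as it is left
- selector (a joint): turn of the knob, rad, clockwise from above positive: 0 in the off notch; hard stop at -0.09, from where it springs back to off. Starts in some click. Seven notches follow off, unevenly spaced (0.3 to 0.45 rad). After each notch 0.15 to 0.4 N m resist the turn, fall to zero at the top, then pull on into the next; let go between two, it snaps into one
- selector_grip (a point): on the knob's vertical axis, 116 mm above the table, 24 mm above the deck: the height to grip. The knob is round, black, fluted, 46 mm across, its top 130 mm above the table, on a flat steel bezel 68 mm across that ends 96 mm above the table; the axis is 58 mm from the shut hood's side. Turn it with a firm grip (20 N or more)
- slide_box: blue plastic slide box 103 x 200 x 36 mm, loose bystander to the right of the warmer; origin under its centre
- tape_1: roll of tan tape 96 mm across, 25 mm high, loose bystander to the left of the warmer; origin under its centre
- cover_glass_1: small green and white plastic box of cover glasses 36 x 36 x 13 mm, loose bystander to the front right; origin under its centre
- forceps: steel forceps 12 x 134 x 9 mm, loose bystander to the front left of the warmer; origin under its centre

How it is judged:
By the outcome, as a careful person would: the job done as asked, in the order asked, and still so for the second after the job is handed in, with the robot touching nothing.
It also fails if it takes over 70 s, if anything falls off the work surface, if the arm or the gripper's body presses on something with over 40 N, if the wrist force passes 120 N, or if a joint passes its speed limit or range.

### The arm

A 6-joint arm with a two-finger parallel gripper is mounted at the origin on a cart in front of the work surface, level with it; the furniture and walls round the work are solid. World frame = base frame: x ahead of the robot, y to its left, z up, the work surface at z = 0. Lengths are in mm, angles in rad, forces in N, time in s.
With the tool pointing down it reaches from about 275 to 825 mm from the base axis. Payload 5.2 kg.
Tool frame: the origin (TCP) lies at the very end of the fingers, on their centre line; the grasp point (between the pads) lies 19 mm behind it; z points along the fingers, y is the line along which they close (so a half turn about z gives the same grasp; the last joint's range is limited). The gripper opens to 93 mm and grips with 3 to 60 N. Pads are 15 mm wide; open, the fingers measure 128 mm over their backs; the gripper's body (75 mm by 188 mm) begins 65 mm behind the grasp point.
Start: joints at [-1.324, 0.259, 1.535, -0, 1.348, -0.203], TCP at [239.152, -495.289, 218.653] pointing down, gripper open.
Joint ranges: [-3.14, 3.14], [-0.91, 2.08], [0.19, 2.58], [-1.22, 4.36], [0.22, 2.71], [-3.12, 3.12]. Speed limits (rad/s): [2.57, 2.57, 3.14, 3.14, 3.14, 3.14].

### API

Orientations are given as a 3x3 rotation matrix whose columns are the frame's x, y, z axes.
In Python, from station import manip gives the robot as it stands. Calls block until the motion is done:
- manip.move_to(position, orientation): joint-space move of the TCP to a pose.
- manip.move_straight(position, attitude=None, v=150, contact_N=None): straight line of the TCP; attitude=None keeps the orientation; v is the mean speed in mm/s. With contact_N (N) it stops when the force on the tool has changed by that much, and returns True; else False.
- manip.set_joints(angles): joint-space move.
- manip.grip(opening): finger opening in mm; the grip force is fixed at half the most; returns when the fingers have stopped.
- manip.sleep(seconds).
- manip.solve_ik(position, orientation): joint angles nearest the present ones, or None.
- manip.sense(): the state.
- manip.grab_frame(name): name is "side" or "top" or "wrist"; returns a dict with "color" (420x560x3 uint8, blue, green, red), "mtx" (3x3 intrinsics, pixels), "rvec" (rotation vector, rad) and "tvec" (3), from world to camera coordinates, as OpenCV has them; the wrist camera has in their place "tool_from_camera" (4x4, takes a point from camera to tool coordinates, whose origin is the TCP and whose axes are the flange's). Camera axes: x right, y down, z forward; pixel columns grow to the right and rows downward; lengths in mm; the calibration is good to about 2 mm. The wrist camera is an equidistant fisheye: a pixel r from the principal point sees the ray r / f radians off the axis. A picture is of the moment at which its call begins: read the wrist's pose just before it. There is no depth.
A pose or a line that the arm cannot do raises manip.MotionError and nothing moves.
- manip.hand_in(): hands the job in; it is judged then, once.
The state is a dict: "time": time; "joint_positions": joint angles; "joint_velocities": joint speeds; "joint_efforts": joint torques, N m; "eef_pos": TCP position; "orientation": TCP orientation; "contact_force": force on the tool from outside, world axes, zero at the start; "torque": the same for the moment, N m; "gripper_width": finger opening in mm; "grip_force": force on a finger pad.
Only numpy, scipy, OpenCV 4.12 (cv2) and the standard library are available. Lean on these libraries where they do the work, as an engineer would, in place of code of your own. Each camera call takes 0.05 s, during which the arm holds its last target. There are 200 camera calls.

## Working session

There is one attempt and no reset: what is moved stays moved. The work goes in short steps, each a Python script; the robot and the scene stay as the last script left them, time stands still between calls to the robot, and variables do not carry over. Pictures are saved under pics/ and viewed, at most 10 in all, crops included, and the job is handed in when it is done.

```bash
mkdir -p pics; ls
python3 - <<'E'
from station import manip
import cv2,numpy as np
for n in("side","top"):
    f=manip.grab_frame(n); cv2.imwrite(f"pics/{n}0.png",f["color"]); print(n,f["mtx"].tolist(),f["rvec"],f["tvec"])
s=manip.sense(); print(s)
E
```

```text
pics
side [[412.0088032784622, 0.0, 277.82978005350293], [0.0, 412.0088032784622, 206.182193204542], [0.0, 0.0, 1.0]] [ 2.24192757  0.02530562 -0.00234541] [-499.50800605  119.72790389 1265.9671287 ]
top [[528.706337706555, 0.0, 274.82766240519385], [0.0, 528.706337706555, 202.28995377323386], [0.0, 0.0, 1.0]] [ 2.08791512 -2.14286605  0.19105135] [ -27.91128281  527.39614106 1701.58829108]
{'time': 0.1, 'joint_positions': array([-1.32380730e+00,  2.59275176e-01,  1.53593438e+00,  4.07921544e-05,
        1.34800531e+00, -2.02759259e-01]), 'joint_velocities': array([ 0.00028301, -0.00120552, -0.00023904,  0.00157611,  0.00087687,
       -0.00191755]), 'joint_efforts': array([ 2.10792816e-03, -4.38213050e+01, -2.84646642e+01,  7.20116124e-02,
        3.61706887e-02, -5.98865768e-05]), 'eef_pos': array([ 239.04314061, -494.81179051,  217.91387719]), 'orientation': array([[ 9.00560560e-01,  4.34730433e-01, -3.58031075e-04],
       [ 4.34730426e-01, -9.00559244e-01,  1.58271103e-03],
       [ 3.65624456e-04, -1.58097413e-03, -9.99998683e-01]]), 'contact_force': array([ 0.41047193,  0.59279104, -0.25589362]), 'torque': array([-0.00998547, -0.01484091, -0.02063014]), 'grip_force': 0.0, 'gripper_width': 92.68504514418623}
```

View pics/side0.png

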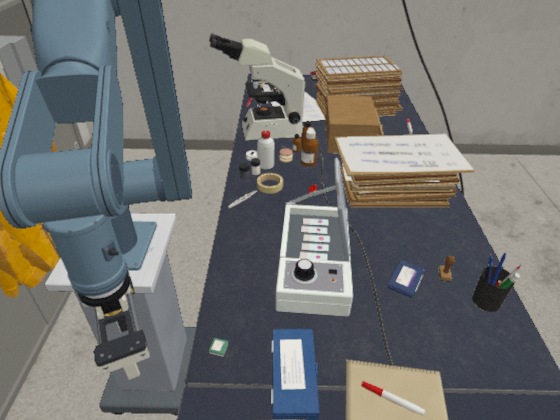

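View pics/top0.png

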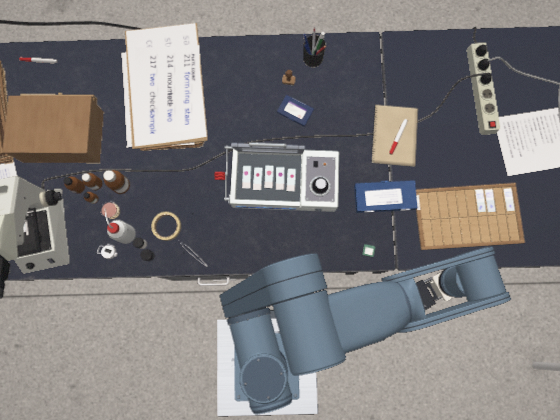

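The side view shows the red tab at about (312,188) and the knob at (305,268). The top view shows the tab at about (219,175), the knob at (320,185), and the case over roughly (226–340, 145–210). Next I'll measure these.

```bash
cat > h.py <<'E'
import cv2,numpy as np
from station import manip
def cam(f):
    R=cv2.Rodrigues(np.array(f["rvec"],float))[0]; return f["mtx"],R,np.array(f["tvec"],float).ravel()
def ray(f,u,v):
    K,R,t=cam(f); d=R.T@np.linalg.solve(K,[u,v,1.]); return -R.T@t,d
def onz(f,u,v,z):
    c,d=ray(f,u,v); return c+d*(z-c[2])/d[2]
def tri(f,p,g,q):
    (a,d),(b,e)=ray(f,*p),ray(g,*q)
    s=np.linalg.lstsq(np.c_[d,-e],b-a,rcond=None)[0]; P,Q=a+d*s[0],b+e*s[1]
    return (P+Q)/2,np.linalg.norm(P-Q)
def proj(f,P):
    return cv2.projectPoints(np.array([P],float),np.array(f["rvec"],float),np.array(f["tvec"],float),f["mtx"],None)[0].ravel()
E
python3 - <<'E'
from h import *
T=manip.grab_frame("top");S=manip.grab_frame("side")
def red(f,x0,y0,x1,y1):
    c=f["color"].astype(int);m=((c[...,2]>130)&(c[...,1]<80)&(c[...,0]<80)); n=np.zeros_like(m);n[y0:y1,x0:x1]=m[y0:y1,x0:x1]
    ys,xs=np.nonzero(n);print("red",len(xs),xs.min(),xs.max(),ys.min(),ys.max());return xs.mean(),ys.mean()
pt=red(T,205,160,235,190);ps=red(S,295,175,330,200)
print("tab",pt,ps,tri(T,pt,S,ps),onz(T,*pt,131),onz(S,*ps,131))
def knob(f,x0,y0,x1,y1):
    g=f["color"][y0:y1,x0:x1].max(2);m=(g<70).astype(np.uint8)
    n,l,st,ce=cv2.connectedComponentsWithStats(m);print([(st[i].tolist(),(ce[i]+[x0,y0]).round(1).tolist()) for i in range(1,n) if st[i][4]>20])
knob(T,302,165,338,205);knob(S,288,255,325,285)
h=cv2.hconcat([cv2.resize(T["color"][125:225,195:355],(800,500),interpolation=2)])
cv2.imwrite("pics/t1.png",h)
cv2.imwrite("pics/s1.png",cv2.resize(S["color"][170:320,250:410],(640,600),interpolation=2))
E
```

```text
red 72 215 224 172 179
red 43 309 316 184 192
tab (np.float64(219.56944444444446), np.float64(175.27777777777777)) (np.float64(312.3953488372093), np.float64(188.04651162790697)) (array([603.22126269, 131.73278037, 133.61525334]), np.float64(0.6062758249610625)) [603.56598118 131.99693589 131.        ] [603.84595821 135.48584926 131.        ]
[([11, 14, 15, 14, 82], [319.1, 188.0])]
[([6, 7, 20, 19, 215], [303.6, 272.9])]
```

View pics/t1.png

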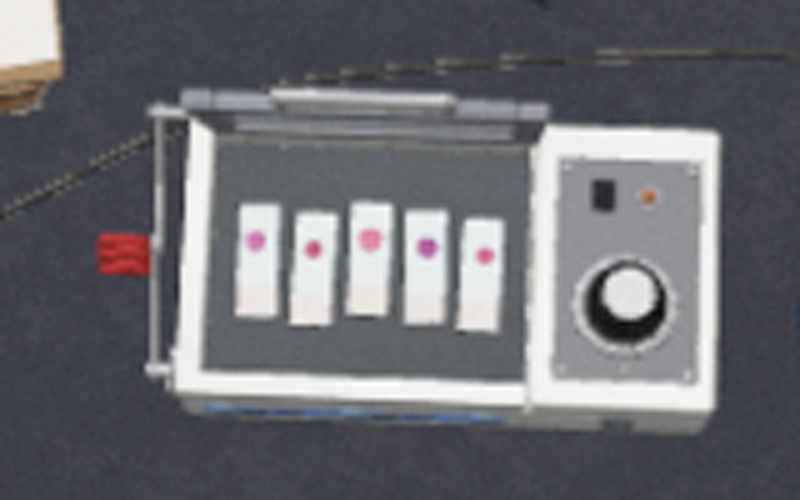

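View pics/s1.png

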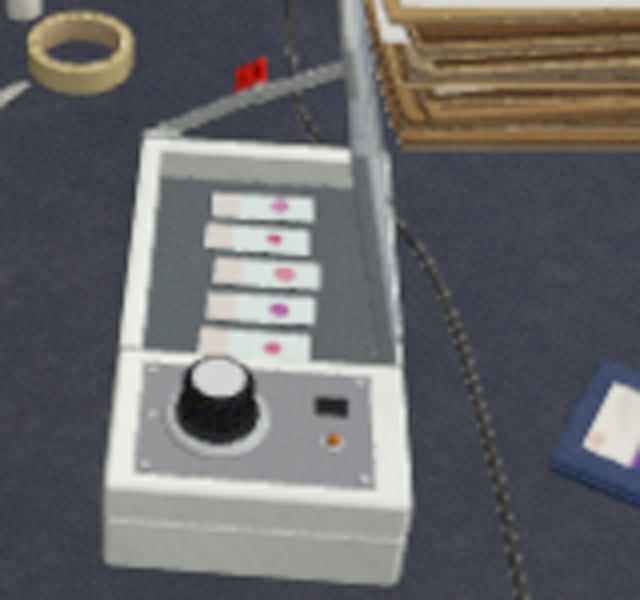

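The top crop shows the handle bar from about (275,97) to (455,103), the knob's white cap at (630,292), and case corners near (180,392), (713,410) and (718,130). The side crop shows the cap at (220,378).

```bash
cat > a.py <<'E'
from h import *
T=manip.grab_frame("top");S=manip.grab_frame("side")
t=lambda x,y:(x/5-.4+195,y/5-.4+125)
s=lambda x,y:(x/4-.4+250,y/4-.4+170)
print("knob",tri(T,t(630,292),S,s(220,378)),onz(T,*t(630,292),130),onz(T,*t(626,305),96),onz(S,*s(220,378),130))
FL,FR,RR=[onz(T,*t(*p),z)for p,z in(((180,392),90),((713,410),92),((718,130),92))]
print(FL,FR,RR,np.linalg.norm(FL-FR),np.linalg.norm(FR-RR))
d=(FL-FR);print("yaw",np.arctan2(-d[0],d[1]),  np.arctan2(*(RR-FR)[[1,0]]))
A,B=onz(T,*t(275,97),307),onz(T,*t(455,105),307);d=A-B
print("handle",A,B,(A+B)/2,np.linalg.norm(d),np.arctan2(-d[0],d[1]))
E
python3 a.py
```

```text
knob (array([ 569.27609262, -189.27410616,  130.95402834]), np.float64(0.040188575478679316)) [ 569.51576782 -189.34828987  130.        ] [ 568.76164494 -189.13704759   96.        ] [ 569.33051105 -188.37234503  130.        ]
[520.39025135 101.38109501  90.        ] [ 498.78153003 -242.62210136   92.        ] [ 685.92575664 -254.72147952   92.        ] 344.68701158305737 187.53494743007656
yaw -0.06273304301175862 -0.06456283573751327
handle [649.7978955   24.53186431 307.        ] [641.99887749 -79.06011079 307.        ] [645.8983865  -27.26412324 307.        ] 103.88513843411164 -0.07514417052710513
```

```bash
cat >> h.py <<'E'
YAW=-0.064; W=np.array([589.,-70.,0]); EX=np.array([np.cos(YAW),np.sin(YAW),0]); EY=np.array([-np.sin(YAW),np.cos(YAW),0])
def w(x,y,z): return W+x*EX+y*EY+[0,0,z]
def down(ydir):
    y=np.array(ydir,float)/np.linalg.norm(ydir); z=np.array([0,0,-1.]); return np.c_[np.cross(y,z),y,z]
def st(tag=""):
    s=manip.sense(); print(tag,round(s["time"],2),s["eef_pos"].round(1),s["contact_force"].round(1),s["torque"].round(2),round(s["gripper_width"],1),round(s["grip_force"],1)); return s
E
python3 - <<'E'
from h import *
print(manip.grab_frame("wrist")["tool_from_camera"].round(2).tolist())
for n,P in(("tab",w(0,207,200)),("hi",w(0,207,400)),("h0",w(54,47,380)),("h1",w(-117,47,77)),("k",w(-12,-120,100))):
  for a in(EX,-EX,EY,-EY):
    q=manip.solve_ik(P,down(a)); print(n,a.round(2)[:2],None if q is None else np.round(q,2))
E
```

```text
[[-0.0, -0.96, -0.29, 79.46], [1.0, -0.0, 0.0, -0.37], [-0.0, -0.29, 0.96, -166.26], [0.0, 0.0, 0.0, 1.0]]
tab [ 1.   -0.06] [ 0.04  0.39  1.39 -0.    1.36  0.11]
tab [-1.    0.06] [ 0.04  0.39  1.39 -0.    1.36 -3.03]
tab [0.06 1.  ] [ 0.04  0.39  1.39 -0.    1.36 -1.46]
tab [-0.06 -1.  ] [ 0.04  0.39  1.39 -0.    1.36  1.68]
hi [ 1.   -0.06] [ 0.04  0.34  0.99 -0.    1.81  0.11]
hi [-1.    0.06] [ 0.04  0.34  0.99 -0.    1.81 -3.03]
hi [0.06 1.  ] [ 0.04  0.34  0.99 -0.    1.81 -1.46]
hi [-0.06 -1.  ] [ 0.04  0.34  0.99 -0.    1.81  1.68]
h0 [ 1.   -0.06] [-0.21  0.4   0.95 -0.    1.79 -0.15]
h0 [-1.    0.06] [-0.21  0.4   0.95 -0.    1.79  2.99]
h0 [0.06 1.  ] [-0.21  0.4   0.95 -0.    1.79 -1.72]
h0 [-0.06 -1.  ] [-0.21  0.4   0.95 -0.    1.79  1.42]
h1 [ 1.   -0.06] [-0.27  0.28  1.9  -0.    0.97 -0.2 ]
h1 [-1.    0.06] [-0.27  0.28  1.9  -0.    0.97  2.94]
h1 [0.06 1.  ] [-0.27  0.28  1.9  -0.    0.97 -1.77]
h1 [-0.06 -1.  ] [-0.27  0.28  1.9  -0.    0.97  1.37]
k [ 1.   -0.06] [-0.51  0.45  1.57 -0.    1.13 -0.44]
k [-1.    0.06] [-0.51  0.45  1.57 -0.    1.13  2.7 ]
k [0.06 1.  ] [-0.51  0.45  1.57 -0.    1.13 -2.01]
k [-0.06 -1.  ] [-0.51  0.45  1.57 -0.    1.13  1.13]
```

Run:
```python
from h import *
D=down(EY)
manip.move_to([420,-250,400],D); manip.grip(0)
manip.move_to(w(0,207,400),D); st()
manip.move_straight(w(0,207,160),v=200); st("above")
hit=manip.move_straight(w(0,207,120),v=25,contact_N=2.5); s=st(f"hit {hit}")
z=s["eef_pos"][2]
for d in (6,12,18,22):
    manip.move_straight(w(0,207,z-d),v=30); st(d)
```

```text
5.17 [602.3 135.4 400.1] [-0.4 -0.2 -0.3] [ 0.08 -0.16 -0.  ] 0.5 0.0
above 6.53 [603.1 136.4 161.3] [-0.   0.7  0.3] [ 0.07 -0.18 -0.02] 0.2 0.0
hit True 7.48 [602.2 136.6 136.4] [ 0.2 -0.2  1. ] [ 0.05 -0.21 -0.  ] 0.6 0.7
6 7.83 [602.1 136.6 130.2] [0.3 0.8 1.2] [ 0.07 -0.21  0.01] 0.5 0.6
12 8.18 [602.  136.6 124.2] [-0.4  0.3  3.1] [ 0.04 -0.26  0.03] 0.7 0.7
18 8.53 [602.1 136.5 118.3] [0.4 0.3 2.5] [ 0.05 -0.34 -0.01] 0.4 1.0
22 8.82 [602.4 136.6 114.4] [0.8 0.1 3.3] [ 0.05 -0.42  0.01] 0.6 1.3
```

Run:
```python
from h import *
manip.move_straight(w(0,207,112),v=30); st()
manip.move_straight(w(0,207,400),v=250)
D=down(EX); manip.move_to(w(54,47,400),D); manip.grip(40); st()
S=manip.grab_frame("side");T=manip.grab_frame("top")
def red(f,x0,y0,x1,y1):
    c=f["color"].astype(int);m=((c[...,2]>130)&(c[...,1]<80)&(c[...,0]<80))[y0:y1,x0:x1]
    ys,xs=np.nonzero(m);return (xs.mean()+x0,ys.mean()+y0),len(xs)
a,b=red(T,205,160,235,190),red(S,290,170,335,210);print(a,b,tri(T,a[0],S,b[0]))
cv2.imwrite("pics/s2.png",cv2.resize(S["color"][100:310,220:420],(571,600)))
```

```text
9.07 [602.6 136.6 112.2] [1.8 0.2 3.9] [ 0.11 -0.47  0.03] 0.4 1.7
 12.38 [645.9 -26.6 400. ] [ 0.1 -0.1 -0.2] [-0.02 -0.04  0.05] 40.2 0.0
 ** On entry to DLASCL parameter number  4 had an illegal value
 ** On entry to DLASCL parameter number  4 had an illegal value
 ** On entry to DLASCL parameter number  4 had an illegal value
 ** On entry to DLASCL parameter number  4 had an illegal value
 ** On entry to DLASCL parameter number  5 had an illegal value
 ** On entry to DLASCL parameter number  4 had an illegal value<stdin>:8: RuntimeWarning: Mean of empty slice.
  ret = ret.dtype.type(ret / rcount)
Traceback (most recent call last):
  File "h.py", line 11, in tri
    s=np.linalg.lstsq(np.c_[d,-e],b-a,rcond=None)[0]; P,Q=a+d*s[0],b+e*s[1]
      ~~~~~~~~~~~~~~~^^^^^^^^^^^^^^^^^^^^^^^^^^^^
numpy.linalg.LinAlgError: SVD did not converge in Linear Least Squares
```

Run:
```python
from h import *
S=manip.grab_frame("side")
c=S["color"].astype(int);m=((c[...,2]>130)&(c[...,1]<80)&(c[...,0]<80))[165:230,285:345]
ys,xs=np.nonzero(m);print(len(xs))
if len(xs):
    o,d=ray(S,xs.mean()+285,ys.mean()+165); print(o+d*(((W+203*EY-o)@EY)/(d@EY)))
cv2.imwrite("pics/s2.png",cv2.resize(S["color"][100:310,220:420],(571,600)))
```

```text
50
[612.41666685 131.9157385  113.90345691]
```

View pics/s2.png

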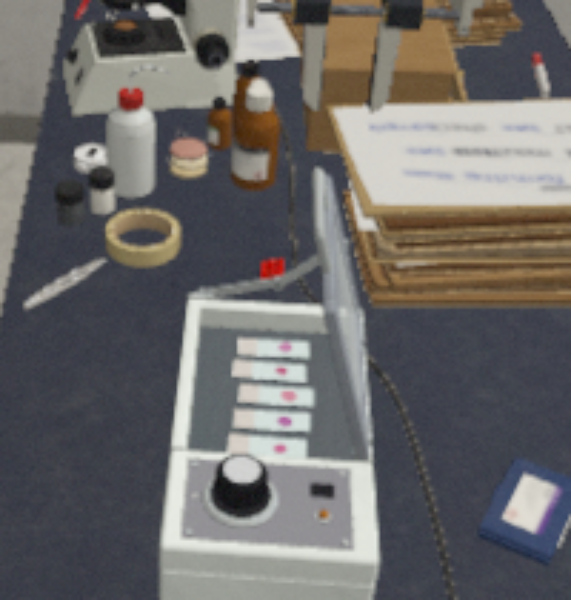

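The tab has dropped to about z = 114, so the stay is broken. I'll check the bar with the wrist camera.

```bash
cat >> h.py <<'E'
def wray(f,s,u,v):
    K=f["mtx"];p=np.array([(u-K[0][2])/K[0][0],(v-K[1][2])/K[1][1]]);th=np.linalg.norm(p)
    d=np.r_[p/max(th,1e-9)*np.sin(th),np.cos(th)];M=f["tool_from_camera"];R=s["orientation"]
    return s["eef_pos"]+R@M[:3,3],R@M[:3,:3]@d
E
python3 - <<'E'
from h import *
manip.move_straight(w(50,47,360)); s=manip.sense();f=manip.grab_frame("wrist");cv2.imwrite("pics/w1.png",f["color"]);print(f["mtx"])
E
```

```text
[[325.1922621    0.         277.22864081]
 [  0.         325.1922621  205.87023496]
 [  0.           0.           1.        ]]
```

View pics/w1.png

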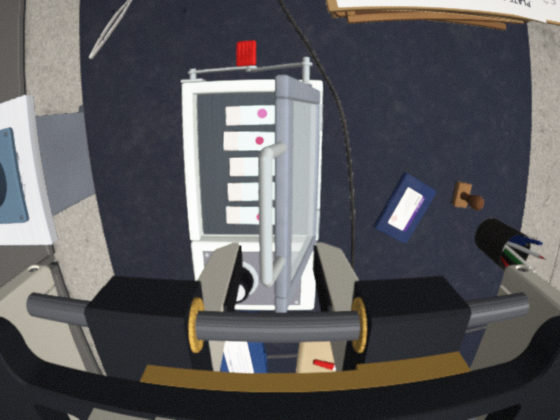

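The wrist view shows the bar running from about (267,152) to (267,281), slightly left of the fingers' centre.

Run:
```python
from h import *
s=manip.sense();f=manip.grab_frame("wrist")
for u,v in((267,152),(266.5,215),(267,281)):
    o,d=wray(f,s,u,v)
    for z in(307,302):
        P=o+d*(z-o[2])/d[2]-W; print(u,v,z,round(P@EX,1),round(P@EY,1))
```

```text
267 152 307 42.7 99.0
267 152 302 42.6 98.4
266.5 215 307 42.0 54.0
266.5 215 302 41.9 52.3
267 281 307 41.8 -0.0
267 281 302 41.6 -2.9
```

```bash
cat > arc.py <<'E'
from h import *
HX,R=99.5,216
def pt(a): a=np.radians(a); return w(HX-R*np.cos(a),48,96+R*np.sin(a)-19)
def run(a0,a1,step=3,v=45,lim=15):
    for i,a in enumerate(np.arange(a0-step,a1-.01,-step)):
        manip.move_straight(pt(a),v=v); s=manip.sense()
        if i%3==0: st(a)
        if np.linalg.norm(s["contact_force"])>lim: st(f"STOP {a}"); return
    st("end")
E
python3 - <<'E'
from arc import *
manip.grip(60)
manip.move_straight(pt(74.7)+[0,0,25],v=100)
print(manip.move_straight(pt(74.7),v=40,contact_N=8)); st("at")
manip.grip(6); st("grip")
run(74.7,47)
E
```

```text
False
at 15.04 [634.6 -24.9 285.5] [-0.2 -0.7 -0.5] [-0.   -0.01 -0.07] 59.9 0.0
grip 15.91 [633.7 -24.8 285.4] [-5.1 -0.5  1.6] [-0.06  0.7  -0.01] 8.9 30.0
71.7 16.31 [623.7 -24.1 282.4] [ 0.1 -0.2  4.8] [ 0.01 -0.27  0.01] 9.2 30.0
62.7 17.51 [592.  -22.  268.5] [-0.2  0.6  2.7] [ 0.13 -0.13  0.01] 8.9 30.0
53.7 18.71 [563.  -20.  250.5] [ 0.3  3.4 -3.1] [ 0.5  -0.38 -0.05] 9.5 30.0
end 19.51 [545.8 -19.  236.4] [ 0.9  3.9 -2.4] [ 0.69 -0.39  0.01] 9.1 30.0
```

Forces are low and the bar is gripped (9 mm), so I'll continue the arc.

Run:
```python
from arc import *
run(47.7,3.5,lim=22)
```

```text
44.7 19.91 [537.9 -18.5 228.8] [-0.1  4.3 -1.7] [ 0.79 -0.37 -0.03] 9.2 30.0
35.7 21.11 [516.  -17.2 203. ] [-1.4  4.8 -0.5] [ 0.87 -0.08 -0.  ] 9.1 30.0
26.700000000000003 22.31 [498.7 -16.1 174.1] [-0.6  4.6 -1.7] [ 0.79 -0.14 -0.05] 8.7 30.0
17.700000000000003 23.51 [485.9 -15.3 142.6] [ 0.   6.  -2.9] [ 0.86 -0.19  0.03] 9.1 30.0
8.700000000000003 24.71 [478.  -14.7 109.5] [-0.3  5.8 -2. ] [ 0.87 -0.1  -0.01] 9.2 30.0
end 25.11 [476.4 -14.6  98.1] [-1.1  4.9 -2.4] [ 0.9  -0.02  0.03] 9.0 30.0
```

Run:
```python
from arc import *
manip.move_straight(pt(2.5),v=30); st()
print(manip.move_straight(pt(0)-[0,0,6],v=12,contact_N=9)); st("shut?")
manip.grip(24); st("open")
```

```text
25.66 [475.5 -14.6  86.2] [-1.6  5.7 -1.5] [ 0.94 -0.02  0.02] 9.3 30.0
True
shut? 26.68 [475.1 -14.4  73.2] [0.3 0.3 4.3] [ 0.08 -0.06 -0.01] 9.1 30.0
open 27.18 [473.4 -12.8  72. ] [-0.7  0.3  0.2] [-0.02 -0.09  0.03] 24.2 0.0
```

Run:
```python
from h import *
p=manip.sense()["eef_pos"]; manip.move_straight([p[0],p[1],230],v=150); manip.grip(62)
K=np.array([569.4,-189.2,0])
D=down(-EY); manip.move_to(K+[0,0,200],D)
q=np.array(manip.sense()["joint_positions"]); q[5]=1.75; manip.set_joints(q); s=st(); print(s["orientation"].round(2).tolist())
f=manip.grab_frame("wrist");S=manip.grab_frame("side")
cv2.imwrite("pics/m.png",np.hstack([cv2.resize(f["color"],(400,300)),cv2.resize(S["color"][150:330,240:400],(355,400))[:300]]))
```

```text
31.02 [ 569.3 -188.2  200.4] [ 0.3  1.  -0.3] [ 0.07  0.02 -0.02] 61.8 0.0
[[0.78, -0.63, 0.0], [-0.63, -0.78, 0.0], [0.0, -0.0, -1.0]]
```

View pics/m.png

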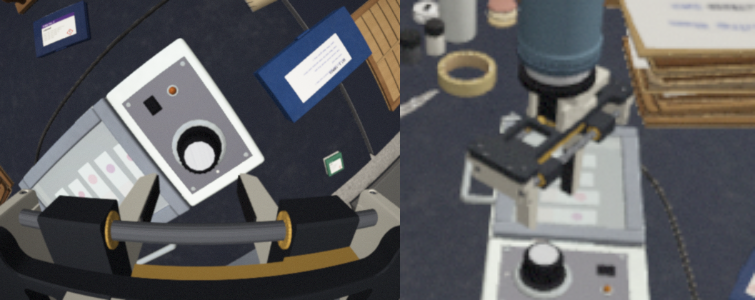

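The hood lies flush and the knob is centred between the fingers, with its cap at about (280,217) in the full wrist frame. Now I'll check its position, grip it and wind anticlockwise.

```bash
cat > k.py <<'E'
from h import *
def turn(dq,log):
    q=np.array(manip.sense()["joint_positions"]) if not hasattr(turn,"q") else turn.q
    q=q.copy();q[5]+=dq;turn.q=q;manip.set_joints(q);s=manip.sense()
    r=(round(q[5],3),round(s["joint_positions"][5],3),round(s["torque"][2],3),round(s["time"],2)); log.append(r); return r
E
python3 - <<'E'
from k import *
s=manip.sense();f=manip.grab_frame("wrist");o,d=wray(f,s,280,217);P=o+d*(130-o[2])/d[2];print(P)
K=np.array([569.4,-189.2,0])
if np.linalg.norm((P-K)[:2])<8:
    manip.move_straight(K+[0,0,140],v=120)
    print(manip.move_straight(K+[0,0,100],v=60,contact_N=6)); st("down")
    manip.grip(40); st("grip")
    L=[]
    for i in range(8): turn(-.05,L)
    for r in L: print(r)
E
```

```text
[ 567.55620321 -190.45531179  130.        ]
False
down 32.63 [ 569.6 -189.3  100.1] [-0.3  0.2 -0.6] [ 0.12  0.03 -0.01] 62.0 0.0
grip 33.05 [ 569.4 -189.6  100.5] [-2.3 -2.1  0.8] [-0.2   0.29 -0.04] 45.6 30.0
(np.float64(1.699), np.float64(1.701), np.float64(-0.143), 33.3)
(np.float64(1.649), np.float64(1.651), np.float64(-0.01), 33.55)
(np.float64(1.599), np.float64(1.602), np.float64(-0.019), 33.8)
(np.float64(1.549), np.float64(1.552), np.float64(0.112), 34.05)
(np.float64(1.499), np.float64(1.502), np.float64(0.256), 34.3)
(np.float64(1.449), np.float64(1.452), np.float64(0.196), 34.55)
(np.float64(1.399), np.float64(1.402), np.float64(-0.125), 34.8)
(np.float64(1.349), np.float64(1.352), np.float64(-0.059), 35.05)
```

Run:
```python
from k import *
L=[]
while len(L)<48:
    r=turn(-.06,L)
    if r[2]<-.5: break
print([(float(a),float(c)) for a,b,c,t in L]); st()
```

```text
[(1.292, -0.506)]
 35.3 [ 569.9 -189.   100.5] [3.3 3.3 0.3] [ 0.64 -0.63 -0.51] 45.5 30.0
```

Run:
```python
from k import *
L=[]
for d in(-.03,-.03): turn(d,L)
for i in range(6): turn(.03,L)
for r in L: print(*r)
```

```text
1.266 1.269 -0.596 35.55
1.236 1.238 -0.383 35.8
1.266 1.268 -0.178 36.05
1.296 1.298 -0.241 36.3
1.326 1.328 -0.038 36.55
1.356 1.357 0.166 36.8
1.386 1.387 0.239 37.05
1.416 1.417 0.148 37.3
```

Run:
```python
from k import *
L=[]
for i in range(9): turn(-.06,L)
for i in range(3): turn(.03,L)
for r in L: print(*r)
st()
```

```text
1.357 1.358 0.092 37.55
1.297 1.298 -0.146 37.8
1.237 1.238 -0.448 38.05
1.177 1.179 -0.645 38.3
1.117 1.118 -0.439 38.55
1.057 1.059 -0.614 38.8
0.997 0.999 -0.612 39.05
0.937 0.938 -0.298 39.3
0.877 0.879 -0.54 39.55
0.907 0.908 -0.152 39.8
0.937 0.938 -0.264 40.05
0.967 0.968 -0.131 40.3
 40.3 [ 571.6 -188.2  100.5] [ 7.1  7.5 -0.6] [ 1.26 -1.19 -0.13] 45.6 30.0
```

That holds as a constant slip torque, so this is the off stop. Next I'll release, regrip and count clockwise.

Run:
```python
from k import *
manip.grip(60); manip.move_straight([569.4,-189.2,100],v=60); manip.sleep(.2); st("free")
manip.grip(40); st("grip")
L=[]
for i in range(20): turn(.05,L)
for r in L: print(*r)
```

```text
free 41.25 [ 569.4 -189.2  100. ] [ 0.9 -0.1  0.4] [-0.03 -0.01  0.05] 59.9 0.0
grip 41.64 [ 569.3 -188.4  100. ] [-0.8  3.9  1.2] [ 0.68  0.04 -0.1 ] 45.4 30.0
1.016 1.015 0.091 41.89
1.066 1.064 0.036 42.14
1.116 1.114 -0.073 42.39
1.166 1.164 -0.124 42.64
1.216 1.214 -0.19 42.89
1.266 1.264 -0.177 43.14
1.316 1.313 0.169 43.39
1.366 1.364 0.049 43.64
1.416 1.413 -0.013 43.89
1.466 1.464 -0.088 44.14
1.516 1.514 -0.164 44.39
1.566 1.564 -0.265 44.64
1.616 1.613 -0.013 44.89
1.666 1.663 0.142 45.14
1.716 1.713 0.073 45.39
1.766 1.764 -0.058 45.64
1.816 1.814 -0.179 45.89
1.866 1.864 -0.212 46.14
1.916 1.914 -0.316 46.39
1.966 1.963 0.065 46.64
```

Three notches are counted, at about 1.30, 1.62 and 1.95. I'm after the fourth.

Run:
```python
from k import *
L=[];neg=False
while len(L)<14:
    r=turn(.05 if len(L)<5 else .025,L)
    if r[2]<-.12: neg=True
    if neg and r[2]>-.08: break
for r in L: print(*r)
st()
```

```text
2.013 2.01 0.148 46.89
2.063 2.061 0.06 47.14
2.113 2.112 0.004 47.39
2.163 2.162 -0.127 47.64
2.213 2.212 -0.218 47.89
2.238 2.237 -0.172 48.14
2.263 2.262 -0.254 48.39
2.288 2.287 -0.325 48.64
2.313 2.312 -0.221 48.89
2.338 2.336 -0.057 49.14
 49.14 [ 568.2 -189.8  100. ] [-4.  -4.9  1.1] [-0.85  0.85 -0.06] 45.6 30.0
```

Run:
```python
from h import *
manip.grip(60); manip.move_straight([569.4,-189.2,220],v=120)
manip.move_to([330,-330,300],down(-EY)); st()
S=manip.grab_frame("side");T=manip.grab_frame("top")
cv2.imwrite("pics/e.png",np.hstack([cv2.resize(S["color"][150:390,190:410],(400,436)),cv2.resize(T["color"][110:270,150:430],(390,223)).repeat(1,0) if 0 else cv2.copyMakeBorder(cv2.resize(T["color"][110:270,150:430],(390,223)),0,213,0,0,0)]))
```

```text
52.32 [ 330.2 -329.8  299.7] [ 0.5  1.4 -0. ] [ 0.06 -0.    0.04] 59.9 0.0
```

View pics/e.png

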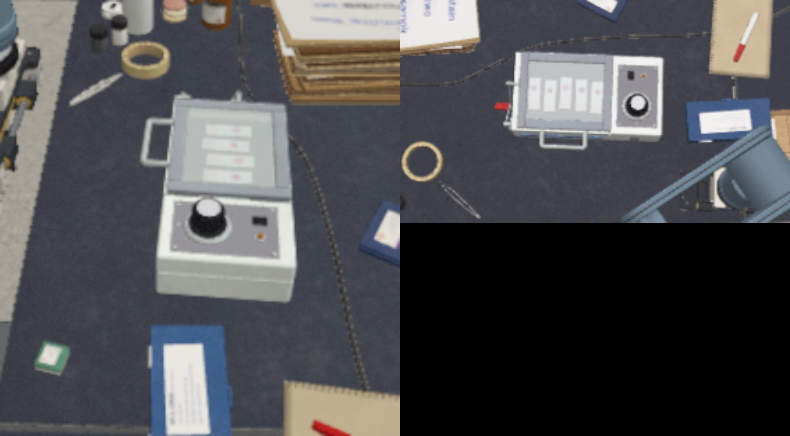

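The hood is flush on the case with the stay folded, the bystanders are where they were, and the arm is clear.

```bash
python3 -c "
from station import manip
print(manip.hand_in())"
```

```text
the job is handed in; nothing more can be done
None
```

I broke the stay, lowered the hood shut while holding it, wound the knob back to its off stop and turned it four clicks clockwise by feel, leaving the loose items where they were; the job is handed in at about 52 s, with no verdict returned.

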